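# Take the air temperature in a closed rice cooker through its steam port

## Task

The rice cooker is being warmed for proving dough and its air temperature is to be checked with the lid shut. Swing the hinged lid down gently until it is fully closed, then draw the probe thermometer out of its stand and lower its stem straight down through the open steam port in the lid without touching the cooker with it. Finish while still holding the thermometer there, still and upright, the stem in the middle of the port and the tip about halfway between the lid's underside and the pot floor; leave everything else where it stands.

Things in the scene. Friction and masses are not known exactly. Their poses are not given: they have to be found in the camera images.
- cooker: white round compact rice cooker, 212 mm across (236 over its side grips) and 153 mm high with the lid shut, standing firmly (it does not move). Origin: centre of its underside on the counter; z up, its front (grey panel with a dark window) faces its -x, the hinge is at its +x. The inner pot is empty: 170 mm inside diameter, floor 25 mm above the counter, rim 125 mm above the counter
- lid (a joint): angle of the hinged lid in rad: 0 = closed on the rim, growing as its front rises (about the cooker's +y through lid_hinge); starts half open. A friction hinge keeps the lid where it is left; 1 to 4 N on its front part pushes it down. Flat disc, 104 mm radius, 22 mm thick, underside on the rim; a 52 mm wide grey tab at its front edge reaches 122 mm from the lid's centre
- lid_hinge (a point): point on the hinge axis, fixed on the cooker: 112 mm behind the cooker's centre (its +x), 128 mm above the counter
- lid_push (a point): point on the lid's flat top, moving with the lid: 70 mm in front of the lid's centre, 182 mm from the hinge axis along the lid and 19 mm above the axis (147 mm above the counter when closed). A good place to press the lid down with the closed fingertips
- port (a point): centre of the upper mouth of the steam port, moving with the lid: steel collar in the middle of the lid, straight round bore 15 mm in diameter and 28 mm long, standing 6 mm above the lid's top. Lid closed: mouth 153 mm above the counter, lower end (lid's underside) 125 mm, which is 100 mm above the pot floor. Its z axis is the bore axis, up when closed
- stand: steel probe stand, does not move: round foot of 84 mm diameter, a thin post 33 mm from its centre (its +x) and on top a ring of 34 mm outside and 12 mm inside diameter over the middle of the foot. Origin: centre of its underside, z up
- stand_top (a point): centre of the ring's upper face, 132 mm above the counter; the thermometer hangs here by its head
- thermometer: grey digital probe thermometer, 70 g, hanging upright in the ring. Origin: on the stem axis at the underside of the head's 27 mm flange, which rests on the ring; z up the stem to the head. Head: block 36 (x) by 24 (y) by 60 mm, 5 to 65 mm above the origin, display on -y; grasp from above across its 24 mm y width, 35 mm above the origin. Below: neck 10.4 mm thick, 10 mm long, then a 5 mm stem
- tip (a point): tip of the thermometer's stem, 115 mm below the thermometer's origin on its axis
- salt: salt shaker with a grey top, 44 mm wide, 90 mm high; origin at the centre of its underside. Leave it
- spice: spice jar with a green lid, 46 mm wide, 106 mm high; origin at the centre of its underside. Leave it
- sugar: glass jar with a dark lid, 67 mm wide, 110 mm high; origin at the centre of its underside. Leave it
- mug: green and white mug, 92 mm wide (127 mm with its handle), 93 mm high; origin in the middle of its underside. Leave it
- tin: food tin, 75 mm wide, 58 mm high; origin at the centre of its underside. Leave it
Mind the look-alikes: they are no part of the job. Of the things shaped like the thermometer, the grey one is meant. Leave any red look-alike of the stand alone.

How it is judged:
On the way, in this order (a step that is already met when the one before it is completed fails the run):
1. the lid is fully closed and at rest while the thermometer still hangs in its stand (value of joint lid below 0.03 rad and velocity of joint lid between -0.05 and 0.05 rad/s and z of tip in the frame of stand_top below -0.09 m), for 0.2 s.
2. the thermometer is drawn up out of the ring (z of tip in the frame of stand_top above 0 m and contact force between thermometer and the fingers above 0.5 N), for 0.1 s.
3. the tip stands above the closed lid's port before it goes in (horizontal distance between tip and port below 0.012 m and z of tip in the frame of port above 0 m), for 0.02 s.
At the end, for the whole second after the job is handed in: Lid closed (under 0.03 rad); thermometer held by the fingers, at rest, within 0.08 rad of upright, not touching the cooker; port centre within 4 mm of the stem's axis in the thermometer's x and y; tip 55 to 95 mm above the counter (50 +/- 20 mm above the pot floor) (value of joint lid below 0.03 rad and height (world z) of tip between 0.055 and 0.095 m and x of port in the frame of thermometer between -0.004 and 0.004 m and y of port in the frame of thermometer between -0.004 and 0.004 m and angle between thermometer's own z axis and vertical below 0.08 rad and contact force between thermometer and cooker below 0.2 N and contact force between thermometer and the fingers above 1 N and linear speed of thermometer below 0.02 m/s); the arm keeps its last pose, push and grip.
It fails at once if the lid is slammed (faster than 0.9 rad/s as it nears the rim) (value of joint lid below 0.12 rad and velocity of joint lid below -0.9 rad/s).
It fails at once if the cooker or its lid is forced (pushed with over 80 N) (contact force between cooker and the fingers above 80 N or contact force between cooker and the arm above 80 N).
It fails at once if the thermometer touches the cooker or its port (contact force between thermometer and cooker above 0.4 N).
It fails at once if a bystander is disturbed (moved more than 20 mm) (distance of any of salt, spice, sugar, mug, tin from where it was at the start of the episode above 0.02 m).
It also fails if it takes over 70 s, if anything falls off the work surface, if the arm or the gripper's body presses on something with over 40 N, if the wrist force passes 120 N, or if a joint passes its speed limit or range.

## Robot

A 7-joint arm with a two-finger parallel gripper is mounted at the origin on a cart in front of the work surface, level with it; the furniture and walls round the work are solid. World frame = base frame: x ahead of the robot, y to its left, z up, the work surface at z = 0. Lengths are in m, angles in rad, forces in N, time in s.
With the tool pointing down it reaches from about 0.425 to 0.875 m from the base axis. Payload 4.7 kg.
Tool frame: the origin (TCP) lies midway between the tips of the shut fingers; the grasp point (between the pads) lies 19 mm behind it; z points along the fingers, y is the line along which they close (so a half turn about z gives the same grasp; the last joint's range is limited). The gripper opens to 87 mm and grips with 3 to 60 N. Pads are 19 mm wide; open, the fingers measure 117 mm over their backs; the gripper's body (75 mm by 190 mm) begins 51 mm behind the grasp point.
Start: joints at [1.246, 0.321, -0.07, 1.45, 0.023, 1.371, -0.057], TCP at [0.216, -0.613, 0.223] pointing down, gripper open.
Joint ranges: [-2.86, 2.86], [-0.3, 2.09], [-1.38, 1.24], [0.06, 2.45], [-1.56, 4.7], [0.09, 2.05], [-2.69, 2.69]. Speed limits (rad/s): [2.57, 2.57, 3.14, 3.14, 3.14, 3.14, 3.14].

## Interface

Orientations are given as a rotation vector (axis times angle).
In Python, from bench import monitor, cams, workorder gives the robot as it stands.
- The arm moves only by the tool move_arm, never from a script. Its arguments are lists of equal length, an entry for each row: "slide": the shift along the tool's x, y, z in cm, a list of three; "roll": the turn about the tool's z in rad. In form: {"slide": [[dx, dy, dz], ...], "roll": [roll, ...]}. A call has 1 to 20 rows; each row is the pose to reach, as a shift and turn from the pose commanded when the call began, along the tool's axes at that moment; what a row does not reach only later rows make up. A row lasts 1/10 s, in which the tool goes at most 50 mm and 8.59 degrees, less where a joint would pass 70% of its speed; a pose out of reach is approached as far as the arm can. A call with a gripper value outside its range is refused whole. "gripper" is the finger opening in cm, from 0 to 8.7, set as the call begins (left out, the last holds). The fingers move at their own pace and stop on an object; "squeeze" is the grip in N (left out, the last holds). Time passes only in rows, so rows that repeat a pose let the fingers close. It gives the time, the measured TCP pose, the force, the opening and the grip force at its end, in the units of the state.
- monitor.get_state(): the state, without advancing time (a new reading comes with each control period).
- cams.get_image(name): name is "side" or "top" or "wrist"; returns the picture (400x640x3 uint8, red, green, blue); there is no depth.
- cams.get_calibration(name): a dict with "mtx" (3x3 intrinsics, pixels), "dist_coeffs" ([k1, k2, p1, p2, k3] as OpenCV has them; the pictures are not rectified), "R" (3x3) and "t" (3): a world point X has camera coordinates R X + t. Camera axes: x right, y down, z forward; pixel columns grow to the right and rows downward; lengths in m; the calibration is good to about 2 mm. A picture is of the moment at which its call begins: read the wrist's pose just before it. get_calibration takes no time and is no camera call; for the wrist camera it gives the pose at the moment of the call.
- workorder.close_job(): hands the job in; it is judged then, once.
The state is a dict: "time": time; "joint_positions": joint angles; "qd": joint speeds; "joint_torque": joint torques, N m; "position": TCP position; "tool_rot": TCP orientation; "ft_force": force on the tool from outside, world axes, zero at the start; "torque": the same for the moment, N m; "grip_width": opening from 0.0 (shut) to 1.0 (fully open); "grip_force": force on a finger pad.
Only numpy, scipy, OpenCV 4.12 (cv2) and the standard library are available. Lean on these libraries where they do the work, as an engineer would, in place of code of your own. Each camera call takes 0.05 s, during which the arm holds its last target. There are 200 camera calls.

## Working session

There is one attempt and no reset: what is moved stays moved. The work goes in short steps, Python scripts to look and compute and a tool call to move; the robot and the scene stay as the last step left them, time stands still between calls to the robot, and variables do not carry over. Pictures are saved under pics/ and viewed, at most 10 in all, crops included, and the job is handed in when it is done.

Besides the shell and the picture viewer there is one more tool, called after "Call:" by a JSON object that holds its "op" and its "data", one argument or row to a line. move_arm: Moves the arm, as the interface text tells. Its arguments: {"type":"object","properties":{"slide":{"type":"array","items":{"type":"array","items":{"type":"number"}}},"roll":{"type":"array","items":{"type":"number"}},"gripper":{"type":"number"},"squeeze":{"type":"number"}},"required":["slide","roll"]}

```bash
mkdir -p pics
cat > h.py <<'E'
import numpy as np, cv2
from bench import monitor, cams, workorder
from scipy.spatial.transform import Rotation as Ro
def cal(n):
    c=cams.get_calibration(n); return [np.array(c[k],float) for k in("mtx","dist_coeffs","R","t")]
def ray(n,uv,c=None):
    K,d,R,t=c or cal(n)
    p=cv2.undistortPoints(np.array([[uv]],float),K,d)[0,0]
    return -R.T@t, R.T@np.array([p[0],p[1],1.])
def plane(n,uv,z,c=None):
    o,v=ray(n,uv,c); return o+v*(z-o[2])/v[2]
def tri(l):
    A=np.zeros((3,3));b=np.zeros(3)
    for o,v in l:
        v=v/np.linalg.norm(v);P=np.eye(3)-np.outer(v,v);A+=P;b+=P@o
    return np.linalg.solve(A,b)
def proj(n,X,c=None):
    K,d,R,t=c or cal(n)
    return cv2.projectPoints(np.array(X,float).reshape(-1,3),cv2.Rodrigues(R)[0],t,K,d)[0][:,0]
def snap(n,f):
    im=cams.get_image(n); cv2.imwrite(f"pics/{f}.png",im[:,:,::-1]); return im
E
python3 - <<'E'
from h import *
s=monitor.get_state(); print(s["time"],s["position"],s["tool_rot"],Ro.from_rotvec(s["tool_rot"]).as_matrix().round(3))
a=snap("top","top0");b=snap("side","side0")
for n in("top","side"):
    K,d,R,t=cal(n);print(n,K[0,0],-R.T@t,R[2])
E
```

```text
0.0 [ 0.21579664 -0.61254786  0.22145088] [-3.09478361e+00 -5.29394372e-01  6.48555248e-04] [[ 0.943  0.332 -0.001]
 [ 0.332 -0.943  0.002]
 [-0.    -0.002 -1.   ]]
top 464.8918027877663 [0.46052082 0.06957542 1.56735351] [ 0.06000001 -0.00395005 -0.99819056]
side 397.4672726724765 [-0.11452481  1.20629957  0.61249559] [ 0.47849867 -0.80832245 -0.34300705]
```

View pics/top0.png

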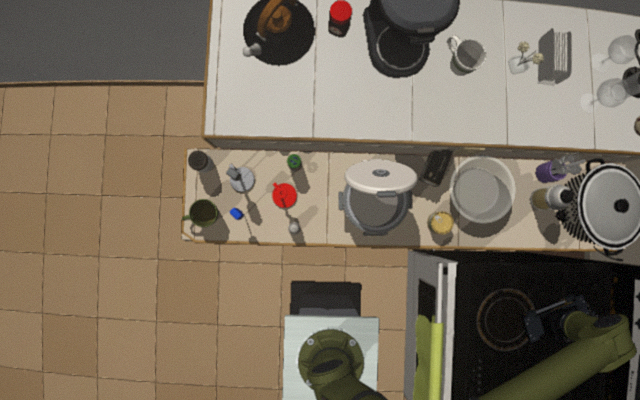

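View pics/side0.png

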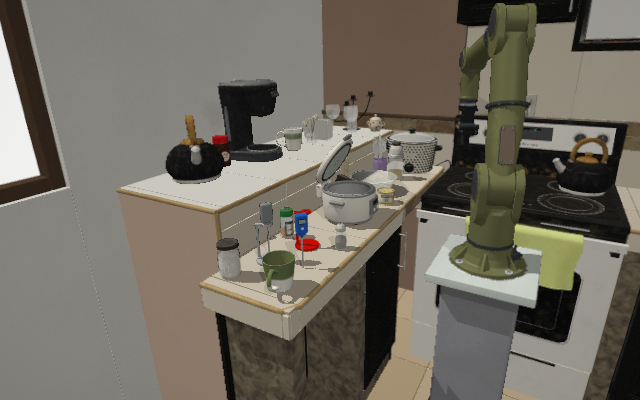

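Run:
```python
from h import *
a=cv2.imread("pics/top0.png")[140:250,180:430]; b=cv2.imread("pics/side0.png")[130:300,205:405]
A=cv2.resize(a,(800,352),interpolation=cv2.INTER_CUBIC)
cv2.imwrite("pics/c1.png",A)
cv2.imwrite("pics/c2.png",cv2.resize(b,(700,595),interpolation=cv2.INTER_CUBIC))
```

```text
(no output)
```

View pics/c1.png

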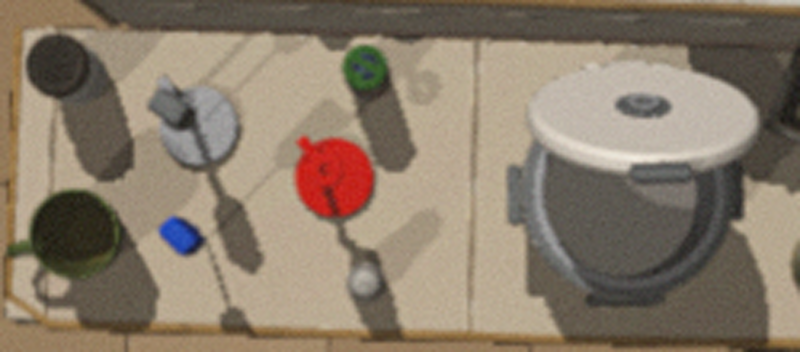

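View pics/c2.png

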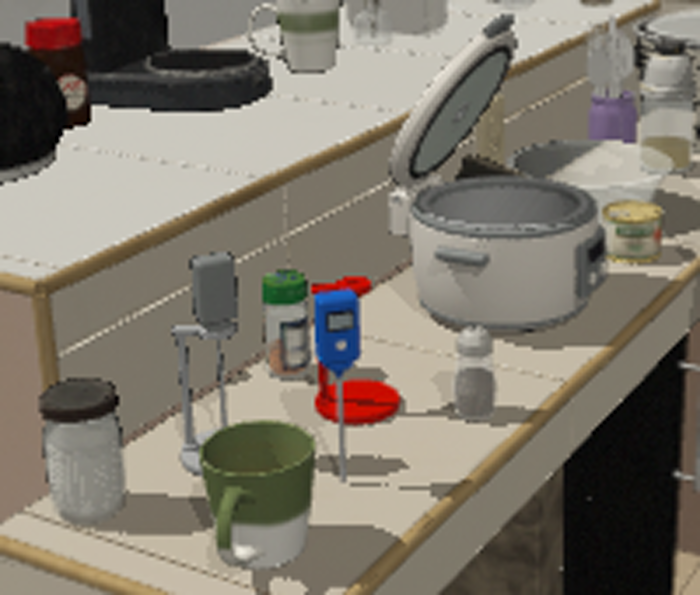

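Run:
```python
from h import *
T=lambda x,y:(180+(x+.5)/3.2-.5,140+(y+.5)/3.2-.5)
S=lambda x,y:(205+(x+.5)/3.5-.5,130+(y+.5)/3.5-.5)
print("foot",plane("top",T(199,127),.004))
print("headtop top",plane("top",T(171,105),.197)); print("head side",plane("side",S(214,292),.167))
tab=tri([ray("top",T(660,172)),ray("side",S(499,24))]);print("tab",tab)
for z in(.2,.22,.24,.26):print("port",z,plane("top",T(643,104),z))
for n,p in dict(gripL=(518,195),gripR=(737,190)).items():print(n,plane("top",T(*p),.105))
print("panelfront",plane("top",T(625,299),.08))
for n,p,z in[("sugar",(57,65),.11),("spice",(366,68),.106),("mug",(76,233),.093),("salt",(365,277),.09),("blue",(180,235),.197),("redfoot",(336,178),.0)]:print(n,plane("top",T(*p),z)[:2].round(3))
# rim front arc via white/grey: spice
```

```text
foot [0.60202204 0.31541211 0.004     ]
headtop top [0.60437533 0.31204512 0.197     ]
head side [0.59992774 0.32668349 0.167     ]
tab [ 0.54716875 -0.12282839  0.32476827]
port 0.2 [ 0.6171933  -0.12589149  0.2       ]
port 0.22 [ 0.61490168 -0.12303244  0.22      ]
port 0.24 [ 0.61261007 -0.12017338  0.24      ]
port 0.26 [ 0.61031845 -0.11731433  0.26      ]
gripL [ 0.53435844 -0.01750733  0.105     ]
gripR [ 0.54528208 -0.23487813  0.105     ]
panelfront [ 0.43440509 -0.12881072  0.08      ]
sugar [0.651 0.444]
spice [0.656 0.136]
mug [0.485 0.421]
salt [0.45  0.131]
blue [0.484 0.299]
redfoot [0.552 0.169]
```

Call:
{"op": "move_arm", "data": {
  "slide": [
    [0,0,-5],
    [0,0,-10],
    [0,0,-15],
    [0,0,-20],
    [0,0,-22.8],
    [53.3,-32.9,-22.8],
    [53.3,-32.9,-22.8],
    [53.3,-32.9,-22.8],
    [53.3,-32.9,-22.8],
    [53.3,-32.9,-22.8],
    [53.3,-32.9,-22.8],
    [53.3,-32.9,-22.8],
    [53.3,-32.9,-22.8],
    [53.3,-32.9,-22.8],
    [53.3,-32.9,-22.8],
    [53.3,-32.9,-22.8],
    [53.3,-32.9,-22.8],
    [53.3,-32.9,-22.8],
    [53.3,-32.9,-22.8],
    [53.3,-32.9,-22.8]
  ],
  "roll": [0,0,0,0,0,0.339,0.339,0.339,0.339,0.339,0.339,0.339,0.339,0.339,0.339,0.339,0.339,0.339,0.339,0.339],
  "gripper": 0
}}

```text
time: 2.1
position: [0.6094, -0.1253, 0.4497]
tool_rot: [3.141, 0.002, -0.003]
ft_force: [-0.5, -0.8, -0.2]
grip_width: 0.003
grip_force: 0.0
```

Run:
```python
from h import *
c=cal("wrist"); a=snap("wrist","w1"); b=snap("side","s1")
print(-c[2].T@c[3],c[2][2])
b=cv2.imread("pics/s1.png")[60:240,240:440]
o=np.hstack([cv2.imread("pics/w1.png")[:, ::1],cv2.resize(b,(444,400),interpolation=cv2.INTER_CUBIC)])
cv2.imwrite("pics/o1.png",cv2.resize(o,(800,295),interpolation=cv2.INTER_AREA))
```

```text
[ 0.6891069  -0.12639408  0.61250671] [-0.2913711 -0.0013804 -0.9566091]
```

View pics/o1.png

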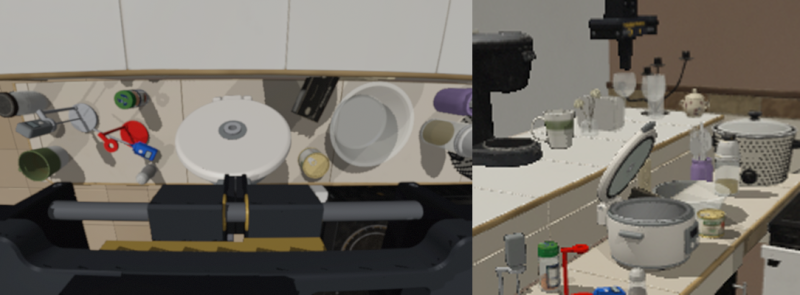

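Call:
{"op": "move_arm", "data": {
  "slide": [
    [0,0,3],
    [0,0,6],
    [0,0,9],
    [0,0,12],
    [0,0,14],
    [0,0,14],
    [0,0,14]
  ],
  "roll": [0,0,0,0,0,0,0]
}}

```text
time: 2.9
position: [0.609, -0.1272, 0.3114]
tool_rot: [3.141, -0.004, 0.001]
ft_force: [0.4, 0.4, 0.1]
grip_width: 0.007
grip_force: 0.0
```

Run:
```python
import numpy as np
for th in [1.15,1.1,1.05,1.0,.95,.9,.85,.8,.75,.7,.65,.6,.55,.5,.45,.4,.35,.3,.25,.2,.15,.1,.05,0,-.02]:
    x=.652-.182*np.cos(th)+.019*np.sin(th)+.0095; z=.128+.182*np.sin(th)+.019*np.cos(th)
    print(th,round((x-.6094)*100,1),round((.31-z)*100,1))
```

```text
1.15 -0.5 0.8
1.1 -1.4 1.1
1.05 -2.2 1.5
1.0 -3.0 1.9
0.95 -3.8 2.3
0.9 -4.6 2.8
0.85 -5.4 3.3
0.8 -6.1 3.8
0.75 -6.8 4.4
0.7 -7.5 5.0
0.65 -8.1 5.7
0.6 -8.7 6.4
0.55 -9.3 7.1
0.5 -9.9 7.8
0.45 -10.4 8.6
0.4 -10.8 9.4
0.35 -11.2 10.2
0.3 -11.6 11.0
0.25 -12.0 11.9
0.2 -12.2 12.7
0.15 -12.5 13.6
0.1 -12.7 14.5
0.05 -12.9 15.4
0 -13.0 16.3
-0.02 -13.0 16.7
```

Call:
{"op": "move_arm", "data": {
  "slide": [
    [-0.5,0,0.8],
    [-1.4,0,1.1],
    [-2.2,0,1.5],
    [-3.0,0,1.9],
    [-3.8,0,2.3],
    [-4.6,0,2.8],
    [-5.4,0,3.3],
    [-6.1,0,3.8],
    [-6.8,0,4.4],
    [-7.5,0,5.0],
    [-8.1,0,5.7],
    [-8.7,0,6.4],
    [-9.3,0,7.1],
    [-9.9,0,7.8],
    [-10.4,0,8.6],
    [-10.8,0,9.4],
    [-11.2,0,10.2],
    [-11.6,0,11.0]
  ],
  "roll": [0,0,0,0,0,0,0,0,0,0,0,0,0,0,0,0,0,0]
}}

```text
time: 4.7
position: [0.493, -0.1256, 0.1998]
tool_rot: [3.142, -0.0, -0.0]
ft_force: [1.1, -0.3, 0.9]
grip_width: 0.007
grip_force: 0.4
```

Call:
{"op": "move_arm", "data": {
  "slide": [
    [-0.2,0,0.5],
    [-0.4,0,0.9],
    [-0.5,0,1.4],
    [-0.7,0,1.8],
    [-0.8,0,2.3],
    [-0.9,0,2.7],
    [-1.0,0,3.1],
    [-1.1,0,3.5],
    [-1.2,0,3.9],
    [-1.3,0,4.2],
    [-1.3,0,4.5],
    [-1.4,0,4.8],
    [-1.4,0,5.0],
    [-1.4,0,5.2],
    [-1.4,0,5.3],
    [-1.4,0,5.3]
  ],
  "roll": [0,0,0,0,0,0,0,0,0,0,0,0,0,0,0,0]
}}

```text
time: 6.3
position: [0.4794, -0.1256, 0.1475]
tool_rot: [3.142, -0.0, 0.0]
ft_force: [0.2, 0.2, -0.1]
grip_width: 0.005
grip_force: 0.0
```

Call:
{"op": "move_arm", "data": {
  "slide": [
    [0,0,0.1],
    [0,0,0.2],
    [0,0,0.3],
    [0,0,0.3]
  ],
  "roll": [0,0,0,0]
}}

```text
time: 6.7
position: [0.4796, -0.1256, 0.1473]
tool_rot: [3.141, -0.0, 0.001]
ft_force: [-6.7, 1.5, 16.8]
grip_width: 0.003
grip_force: 8.3
```

Call:
{"op": "move_arm", "data": {
  "slide": [
    [0,0,-3],
    [0,0,-7],
    [0,0,-11],
    [0,0,-15],
    [0,0,-18],
    [0,0,-20],
    [0,0,-20],
    [0,0,-20],
    [0,0,-20]
  ],
  "roll": [0,0,0,0,0,0,0,0,0]
}}

```text
time: 7.6
position: [0.4788, -0.1255, 0.3429]
tool_rot: [-3.141, 0.0, 0.004]
ft_force: [1.5, -0.5, -0.5]
grip_width: 0.006
grip_force: 0.0
```

Run:
```python
from h import *
c=cal("wrist"); a=snap("wrist","w2"); snap("side","s2"); snap("top","t2")
print(proj("wrist",[[.54,-.126,.153]],c))
p=proj("top",[[.54,-.126,.153]])[0];print(p)
b=cv2.imread("pics/t2.png")[150:250,320:440]
o=np.hstack([cv2.imread("pics/w2.png"),cv2.resize(b,(480,400),interpolation=cv2.INTER_CUBIC)])
cv2.imwrite("pics/o2.png",cv2.resize(o,(800,286),interpolation=cv2.INTER_AREA))
```

```text
[[317.9306852  132.77831765]]
[377.95195032 198.96041989]
```

View pics/o2.png

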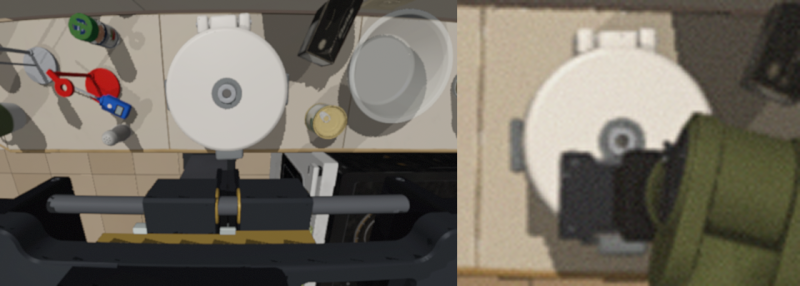

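Run:
```python
from h import *
c=cal("wrist")
g=cv2.imread("pics/w2.png",0); x0,y0=285,100; r=g[y0:165,x0:352]
for th in (90,120,150,170):
    m=(r<th).astype(np.uint8); n,l,s,ce=cv2.connectedComponentsWithStats(m)
    for i in range(1,n):
        if s[i,4]>15: print(th,s[i],ce[i]+[x0,y0],plane("wrist",ce[i]+[x0,y0],.153,c))
print(r[::3,::3])
```

```text
120 [ 13  12  40  39 603] [318.91873964 132.79436153] [ 0.5401393 -0.1272086  0.153    ]
120 [ 26  25  13  12 127] [316.84251969 130.45669291] [ 0.54285633 -0.12473628  0.153     ]
150 [ 11   9  43  44 978] [317.35378323 130.26584867] [ 0.54307798 -0.1253447   0.153     ]
150 [ 25  23  15  15 181] [316.80110497 130.17127072] [ 0.54318743 -0.1246874   0.153     ]
170 [  11    9   43   44 1497] [317.15965264 130.26853707] [ 0.54307477 -0.12511378  0.153     ]
[[201 200 200 200 200 200 200 201 200 200 200 200 200 200 199 199 199 199
  199 199 199 199 199]
 [200 200 200 200 200 200 200 200 200 199 200 200 199 199 199 199 199 199
  199 199 198 199 199]
 [200 200 200 200 200 200 200 199 200 201 201 200 200 199 199 199 199 199
  199 199 199 199 199]
 [199 200 199 199 199 200 199 200 184 157 143 141 149 173 197 200 199 199
  199 199 199 199 198]
 [199 199 199 199 200 200 196 151 120 120 120 121 120 118 129 174 200 199
  199 199 199 198 198]
 [199 199 199 199 200 194 137 119 120 119 112 107 113 115 120 119 174 200
  199 198 198 198 197]
 [199 198 198 198 199 143 119 119 119 132 153 149 134 10
[... 796 characters left out ...]
198 197 197 197 197]
 [198 198 198 198 198 189 126 118 119 111 110  87  85 102 119 116 164 198
  197 197 197 197 197]
 [198 198 198 197 198 198 191 139 117 118 119 118 119 117 122 161 198 197
  197 198 197 197 197]
 [198 197 198 198 197 198 198 198 181 148 122 125 133 162 196 198 197 198
  197 198 197 197 197]
 [198 198 198 198 198 198 197 197 198 198 193 198 198 198 197 197 197 197
  197 198 197 197 198]
 [198 198 197 198 198 198 198 198 197 197 197 197 197 198 197 197 197 197
  198 197 197 197 197]
 [198 198 198 198 198 198 198 198 197 198 197 197 197 197 197 197 197 197
  197 197 197 197 197]
 [197 197 198 198 198 198 198 198 198 197 197 197 197 197 197 198 197 197
  198 197 197 197 197]]
```

Call:
{"op": "move_arm", "data": {
  "slide": [
    [5,-44,-2],
    [5,-44,-2],
    [5,-44,-2],
    [5,-44,-2],
    [5,-44,-2],
    [5,-44,-2],
    [5,-44,-2],
    [5,-44,-2],
    [5,-44,-2],
    [5,-44,-2],
    [5,-44,-2],
    [5,-44,-2],
    [5,-44,-2],
    [5,-44,-2]
  ],
  "roll": [0,0,0,0,0,0,0,0,0,0,0,0,0,0],
  "gripper": 6
}}

```text
time: 9.15
position: [0.5301, 0.3127, 0.3648]
tool_rot: [3.141, -0.005, 0.001]
ft_force: [0.4, -0.6, 0.0]
grip_width: 0.688
grip_force: 0.0
```

Run:
```python
from h import *
s=monitor.get_state();print(s["position"],s["tool_rot"])
c=cal("wrist"); a=snap("wrist","w3")
p=proj("wrist",[[.602,.315,.197]],c)[0].astype(int);print(p)
x0,y0=max(p[0]-100,0),max(p[1]-100,0);print(x0,y0)
cv2.imwrite("pics/o3.png",cv2.resize(cv2.imread("pics/w3.png")[y0:y0+200,x0:x0+200],(600,600),interpolation=cv2.INTER_CUBIC))
```

```text
[0.53005653 0.31272391 0.36480385] [ 3.14077393e+00 -4.69563318e-03  1.44028750e-03]
[314 124]
214 24
```

View pics/o3.png

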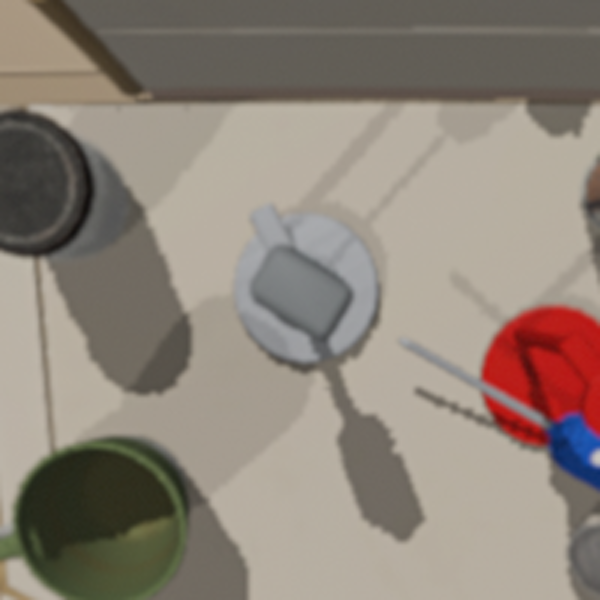

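Run:
```python
from h import *
c=cal("wrist"); im=cv2.imread("pics/w3.png").astype(int)
x0,y0=214,24
print(im[y0+96,x0+100],im[y0+75,x0+90],im[y0+112,x0+85],im[y0+113,x0+107],im[y0+83,x0+119])
ref=im[y0+96,x0+100]
m=(np.abs(im-ref).max(2)<16).astype(np.uint8); m[:, :290]=0;m[:,335:]=0;m[:100]=0;m[142:]=0
m=cv2.morphologyEx(m,cv2.MORPH_OPEN,np.ones((5,5),np.uint8))
k=max(cv2.findContours(m,0,2)[0],key=cv2.contourArea)
r=cv2.minAreaRect(k);b=cv2.boxPoints(r);print(r,(b-[x0,y0])*3)
P=np.array([plane("wrist",q,.197,c) for q in b]);print(P.mean(0),P.round(4))
for i in range(2):
    e=P[i+1]-P[i];print(np.linalg.norm(e),np.arctan2(e[1],e[0]))
print("foot",plane("wrist",(x0+306/3,y0+287/3),.006,c))
```

```text
[130 129 126] [166 164 162] [133 131 130] [81 79 78] [169 166 165]
((312.6884765625, 119.3872299194336), (28.925413131713867, 17.21361541748047), 29.357755661010742) [[245.59066772 287.39460754]
 [270.90811157 242.38572693]
 [346.54019165 284.92877197]
 [321.2227478  329.93765259]]
[0.60723967 0.3177882  0.197     ] [[0.6069 0.3364 0.197 ]
 [0.6227 0.3269 0.197 ]
 [0.6077 0.2993 0.197 ]
 [0.5915 0.3086 0.197 ]]
0.018457964518123565 -0.5441277910154848
0.031415875957521 -2.0686466233338763
foot [0.60576586 0.3155874  0.006     ]
```

Run:
```python
from h import *
c=cal("wrist")
w=plane("wrist",(214+100,24+102/3),0,c);print("wall base",w)
print(monitor.get_state()["joint_positions"])
g=cv2.imread("pics/t2.png")
print(g[125:165,240].mean(1).round())
for h in(.1,.2,.3):
    print(h,proj("top",[[w[0],.316,h]])[0], proj("side",[[w[0],.45,h]])[0],proj("top",[[w[0],.45,h]])[0])
```

```text
wall base [0.70585999 0.31857005 0.        ]
[ 0.03175136  0.3081041  -0.80384399  1.27236713  0.22186699  1.64972827
 -2.30345913]
[194. 196. 196. 195. 193. 191. 196. 196. 199. 192. 163. 119.  94.  74.
  66.  74.  90.  83.  77.  75.  85.  83.  83.  62.  93. 166. 176. 169.
 172. 174. 169. 173. 168. 170. 167. 171. 170. 173. 173. 174.]
0.1 [238.38595896 144.20261791] [213.55235686 241.75948465] [197.11688438 143.30587806]
0.2 [233.04486334 138.54206709] [209.55058053 210.46856118] [188.93181243 137.63802178]
0.3 [226.8921874  132.01818012] [205.336437   177.24572274] [179.52991894 131.12208677]
```

Call:
{"op": "move_arm", "data": {
  "slide": [
    [7.6,-0.4,0],
    [7.6,-0.4,0],
    [7.6,-0.4,0],
    [7.6,-0.4,0],
    [7.6,-0.4,0],
    [7.6,-0.4,0],
    [7.6,-0.4,0],
    [7.6,-0.4,0],
    [7.6,-0.4,3],
    [7.6,-0.4,6],
    [7.6,-0.4,9],
    [7.6,-0.4,11],
    [7.6,-0.4,11],
    [7.6,-0.4,11]
  ],
  "roll": [-1.05,-1.05,-1.05,-1.05,-1.05,-1.05,-1.05,-1.05,-1.05,-1.05,-1.05,-1.05,-1.05,-1.05]
}}

```text
time: 10.6
position: [0.6058, 0.318, 0.2551]
tool_rot: [2.721, 1.57, 0.0]
ft_force: [0.1, 0.1, 1.3]
grip_width: 0.688
grip_force: 0.0
```

Run:
```python
from h import *
s=monitor.get_state();print(s["position"],Ro.from_rotvec(s["tool_rot"]).as_matrix().round(3))
c=cal("wrist"); a=snap("wrist","w4");R=Ro.from_rotvec(s["tool_rot"]).as_matrix();X=np.array(s["position"])
print(proj("wrist",[[.606,.3165,.197],X,X+R[:,1]*.03,X-R[:,1]*.03,X+[0,0,-.043]],c))
```

```text
[0.60576662 0.31796979 0.2551378 ] [[ 0.5    0.866  0.   ]
 [ 0.866 -0.5   -0.   ]
 [ 0.     0.    -1.   ]]
[[319.25847314 219.21741217]
 [318.01512784 249.28842844]
 [366.33062091 249.25667698]
 [269.69464469 249.20615566]
 [318.08719862 224.53207901]]
```

View pics/w4.png

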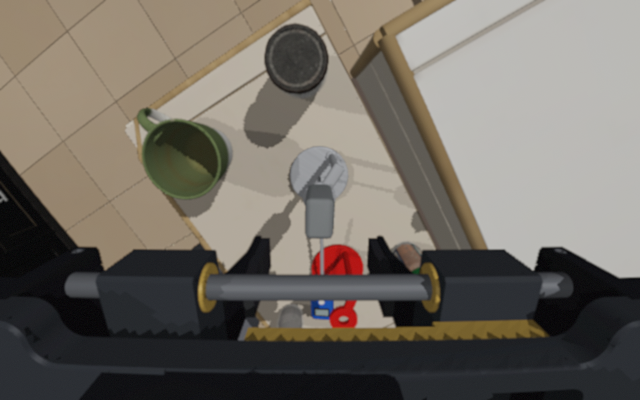

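Run:
```python
from h import *
c=cal("wrist"); g=cv2.imread("pics/w4.png",0)
print(g[176:245:1,319].tolist()); print(g[222,296:342].tolist()); print(g[212,296:342].tolist())
print(proj("wrist",[[.6058,.318,.197]],c))
```

```text
[89, 76, 67, 66, 70, 93, 128, 143, 118, 87, 79, 81, 81, 82, 82, 82, 81, 82, 84, 82, 83, 87, 96, 108, 118, 121, 122, 121, 121, 118, 119, 120, 119, 119, 119, 119, 119, 120, 118, 119, 119, 119, 119, 119, 118, 118, 117, 118, 118, 117, 118, 117, 117, 117, 117, 117, 117, 116, 117, 113, 104, 96, 115, 144, 151, 150, 150, 154, 161]
[170, 170, 170, 169, 170, 170, 170, 166, 148, 112, 92, 97, 104, 111, 115, 118, 118, 117, 118, 118, 118, 118, 118, 117, 118, 118, 119, 118, 118, 117, 117, 117, 116, 114, 111, 103, 94, 118, 158, 172, 171, 171, 171, 171, 171, 170]
[170, 170, 169, 170, 170, 170, 170, 167, 148, 112, 90, 97, 103, 111, 115, 118, 118, 119, 118, 119, 119, 119, 119, 119, 118, 119, 119, 120, 119, 119, 119, 119, 119, 115, 112, 108, 101, 108, 141, 165, 171, 171, 170, 171, 171, 171]
[[318.18693498 218.24946807]]
```

Call:
{"op": "move_arm", "data": {
  "slide": [
    [0,0,2.5],
    [0,0,5],
    [0,0,7],
    [0,0,8.5],
    [0,0,9.5],
    [0,0,9.5],
    [0,0,9.5]
  ],
  "roll": [0,0,0,0,0,0,0]
}}

```text
time: 11.35
position: [0.6059, 0.3188, 0.1606]
tool_rot: [-2.719, -1.574, -0.002]
ft_force: [-0.0, 0.9, 0.1]
grip_width: 0.691
grip_force: 0.0
```

Call:
{"op": "move_arm", "data": {
  "slide": [
    [0,0,0],
    [0,0,0],
    [0,0,0],
    [0,0,0],
    [0,0,0],
    [0,0,0],
    [0,0,0],
    [0,0,0],
    [0,0,0],
    [0,0,0]
  ],
  "roll": [0,0,0,0,0,0,0,0,0,0],
  "gripper": 1,
  "squeeze": 20
}}

```text
time: 12.35
position: [0.6055, 0.3183, 0.1595]
tool_rot: [2.719, 1.574, 0.0]
ft_force: [0.6, 0.3, 0.3]
grip_width: 0.272
grip_force: 20.0
```

Call:
{"op": "move_arm", "data": {
  "slide": [
    [0,0,-0.5],
    [0,0,-1.5],
    [0,0,-3],
    [0,0,-4.5],
    [0,0,-6],
    [0,0,-7.5],
    [0,0,-9],
    [0,0,-10.5],
    [0,0,-12],
    [0,0,-13.5],
    [0,0,-15],
    [0,0,-16.5],
    [0,0,-18],
    [0,0,-19],
    [0,0,-20],
    [0,0,-20],
    [0,0,-20]
  ],
  "roll": [0,0,0,0,0,0,0,0,0,0,0,0,0,0,0,0,0]
}}

```text
time: 14.05
position: [0.6054, 0.3184, 0.3592]
tool_rot: [2.718, 1.574, -0.001]
ft_force: [0.6, -0.2, -1.1]
grip_width: 0.274
grip_force: 20.0
```

Run:
```python
from h import *
s=monitor.get_state();X=np.array(s["position"]);R=Ro.from_rotvec(s["tool_rot"]).as_matrix();print(X,s["grip_force"],R.round(4).tolist())
print(R.T@([.5432-X[0],-.1247-X[1],0])*100)
snap("side","s5");print(proj("side",[[X[0],X[1],X[2]-.1425],[X[0],X[1],X[2]-.0275-.01]]))
c=cal("wrist");snap("wrist","w5");print(proj("wrist",[[X[0],X[1],X[2]-.1425],[.5432,-.1247,.153]],c))
```

```text
[0.60538256 0.31844067 0.35922186] 20.046201213262975 [[0.4976, 0.8674, -0.0003], [0.8674, -0.4976, -0.0003], [-0.0004, -0.0001, -1.0]]
[-4.15321789e+01  1.66577665e+01  1.46177140e-02]
[[264.86315679 196.54861551]
 [262.33629261 162.7187413 ]]
[[318.25028876 191.77442507]
 [412.18115904 410.27369716]]
```

Call:
{"op": "move_arm", "data": {
  "slide": [
    [-1,0.4,0],
    [-3,1.2,0],
    [-6,2.4,0],
    [-9,3.6,0],
    [-12,4.8,0],
    [-15,6.0,0],
    [-18,7.2,0],
    [-21,8.4,0],
    [-24,9.6,0],
    [-27,10.8,0],
    [-30,12,0],
    [-33,13.2,0],
    [-36,14.4,0],
    [-38,15.2,0],
    [-40,16,0],
    [-41,16.4,0],
    [-41.5,16.7,0],
    [-41.5,16.7,0],
    [-41.5,16.7,0],
    [-41.5,16.7,0]
  ],
  "roll": [0,0,0,0,0,0,0,0,0,0,0,0,0,0,0,0,0,0,0,0]
}}

```text
time: 16.15
position: [0.5439, -0.1231, 0.3597]
tool_rot: [-2.717, -1.577, -0.0]
ft_force: [0.7, 0.5, 0.6]
grip_width: 0.275
grip_force: 20.0
```

Run:
```python
from h import *
s=monitor.get_state();X=np.array(s["position"]);R=Ro.from_rotvec(s["tool_rot"]).as_matrix();print(X,s["grip_force"],R.round(4).tolist())
snap("side","s6");ps=proj("side",[[X[0],X[1],X[2]-.1425],[X[0],X[1],X[2]-.0375],[.5432,-.1247,.153]]);print(ps)
c=cal("wrist");snap("wrist","w6");pw=proj("wrist",[[X[0],X[1],X[2]-.1425],[X[0],X[1],X[2]-.0375],[.5432,-.1247,.153]],c);print(pw)
def crop(f,p,h):
    x,y=(int(max(p[0]-h,0)),int(max(p[1]-h,0)));print(f,x,y)
    return cv2.resize(cv2.imread(f)[y:y+2*h,x:x+2*h],(400,400),interpolation=cv2.INTER_CUBIC)
cv2.imwrite("pics/o6.png",np.hstack([crop("pics/s6.png",ps[0],40),crop("pics/w6.png",pw[0],50)]))
```

```text
[ 0.5439445  -0.12312804  0.35965952] 20.04638553087716 [[0.4957, 0.8685, 0.0002], [0.8685, -0.4957, 0.0002], [0.0003, 0.0001, -1.0]]
[[348.37589839 164.39359574]
 [348.40241114 137.23614792]
 [348.7087875  180.29467816]]
[[318.14713094 191.87081036]
 [317.98854332 227.00163411]
 [318.30389582 180.94235112]]
pics/s6.png 308 124
pics/w6.png 268 141
```

View pics/o6.png

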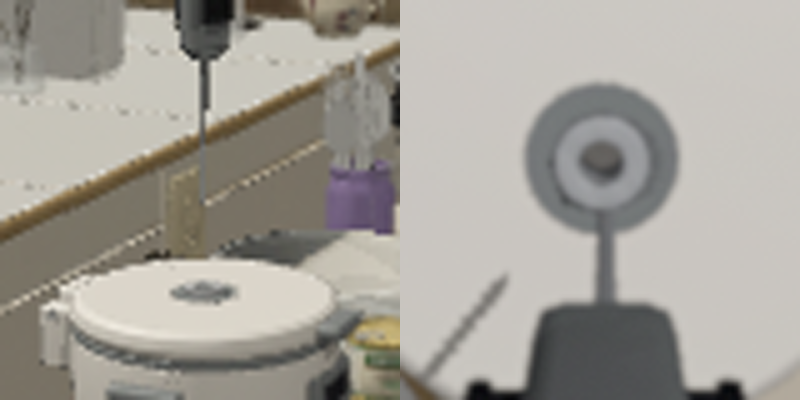

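Run:
```python
from h import *
c=cal("wrist"); g=cv2.imread("pics/w6.png",0)
print(g[188:215:3,308:331])
r=g[165:200,300:340]
for th in(115,130,145):
    n,l,s,ce=cv2.connectedComponentsWithStats((r<th).astype(np.uint8))
    print(th,[(s[i].tolist(),(ce[i]+[300,165]).round(2).tolist(),plane("wrist",ce[i]+[300,165],.153,c).round(4).tolist()) for i in range(1,n) if 20<s[i,4]])
print(g[172:202,319].tolist()); print(g[178,300:340].tolist())
```

```text
[[105 130 146 152 155 157 160 159 154 151 150 151 153 157 158 157 156 152
  146 133 117 107 106]
 [ 96  83  91 105 120 134 145 152 153 152 150 149 148 147 145 138 129 119
  113 114 117 118 118]
 [117 118 118 119 116 114 115 113 107  96  97 104 109 114 117 118 118 118
  117 117 116 119 129]
 [174 155 138 129 122 118 117 117 110  97  96 104 110 114 117 119 121 127
  138 155 172 187 196]
 [198 198 199 197 195 191 191 190 178 139 104 104 113 145 180 192 194 197
  198 198 198 198 197]
 [197 197 198 197 198 198 198 195 175 132 102 102 111 145 184 197 198 197
  197 197 197 197 197]
 [197 197 197 197 198 197 198 195 175 133 102 102 111 145 184 197 198 197
  197 197 197 198 197]
 [197 197 197 197 198 197 198 192 167 123 100 103 111 144 184 197 198 198
  197 197 197 197 197]
 [197 197 198 197 197 198 198 192 164 121 100 104 109 132 168 191 197 198
  197 198 198 197 197]]
115 [([25, 5, 9, 23, 64], [330.27, 181.41], [0.5564, -0.1332, 0.153]), ([4, 13, 18, 22, 83], [312.35, 191.08], [0.5296, -0.1329, 0.153]), ([13, 12, 11, 10, 84], [318.06, 181.08], [0.5428, -0.125, 0.153])]
130 [([0, 0, 37, 35, 608], [317.96, 180.84], [0.5428, -0.1246, 0.153]), ([12, 11, 12, 12, 105], [318.01, 181.07], [0.5428, -0.1249, 0.153])]
145 [([0, 0, 37, 35, 694], [317.94, 180.91], [0.5428, -0.1247, 0.153]), ([12, 10, 13, 13, 132], [318.11, 181.12], [0.5428, -0.125, 0.153])]
[160, 157, 154, 142, 120, 101, 97, 97, 99, 96, 87, 70, 71, 88, 109, 132, 151, 154, 152, 149, 138, 117, 104, 103, 105, 104, 105, 104, 104, 102]
[121, 118, 118, 119, 119, 114, 116, 136, 151, 154, 153, 152, 145, 128, 109, 101, 98, 96, 96, 97, 97, 100, 111, 131, 147, 153, 154, 155, 152, 135, 113, 105, 109, 113, 117, 117, 124, 155, 188, 199]
```

Run:
```python
from h import *
L=[]
for i in range(8):
    cams.get_image("top"); s=monitor.get_state(); L.append(s["position"])
X=np.mean(L,0);print(X,np.std(L,0));R=Ro.from_rotvec(s["tool_rot"]).as_matrix()
c=cal("wrist")
p=proj("wrist",[X-[0,0,.1425],X-[0,0,.1425]+R[:,0]*.0025],c);print(p)
for v in (193.5,194.5):print(plane("wrist",(318.7,v),X[2]-.1425,c))
print((R.T@(np.array([.5428,-.125,0])-X))[:2]*1000)
```

```text
[ 0.54379056 -0.12433123  0.35955607] [4.73835814e-05 2.91907830e-04 2.51616410e-05]
[[318.11856757 191.69737977]
 [318.11897682 189.47221168]]
[ 0.54333046 -0.12641144  0.21705607]
[ 0.54276811 -0.12739317  0.21705607]
[-1.04709774 -0.53779659]
```

Call:
{"op": "move_arm", "data": {
  "slide": [
    [0,-0.08,1],
    [0,-0.08,2],
    [0,-0.08,3],
    [0,-0.08,4],
    [0,-0.08,4.8],
    [0,-0.08,5],
    [0,-0.08,5],
    [0,-0.08,5],
    [0,-0.08,5]
  ],
  "roll": [0,0,0,0,0,0,0,0,0]
}}

```text
time: 17.55
position: [0.5433, -0.1243, 0.31]
tool_rot: [2.718, 1.574, 0.001]
ft_force: [-0.4, 0.1, -0.8]
grip_width: 0.276
grip_force: 20.0
```

Run:
```python
from h import *
s=monitor.get_state();X=np.array(s["position"]);R=Ro.from_rotvec(s["tool_rot"]).as_matrix();print(X)
c=cal("wrist");snap("wrist","w7");pw=proj("wrist",[X-[0,0,.1425],[.5428,-.125,.153]],c);print(pw)
snap("side","s7");ps=proj("side",[X-[0,0,.1425],[.5428,-.125,.153]]);print(ps)
def crop(f,p,h):
    x,y=(int(max(p[0]-h,0)),int(max(p[1]-h,0)));print(f,x,y)
    return cv2.resize(cv2.imread(f)[y:y+2*h,x:x+2*h],(400,400),interpolation=cv2.INTER_CUBIC)
cv2.imwrite("pics/o7.png",np.hstack([crop("pics/s7.png",ps[0],25),crop("pics/w7.png",pw[0],25)]))
```

```text
[ 0.54333653 -0.12426541  0.31002719]
[[318.10088913 191.98969476]
 [318.01897971 189.58536457]]
[[348.63285429 176.74146833]
 [348.83524649 180.28748465]]
pics/s7.png 323 151
pics/w7.png 293 166
```

View pics/o7.png

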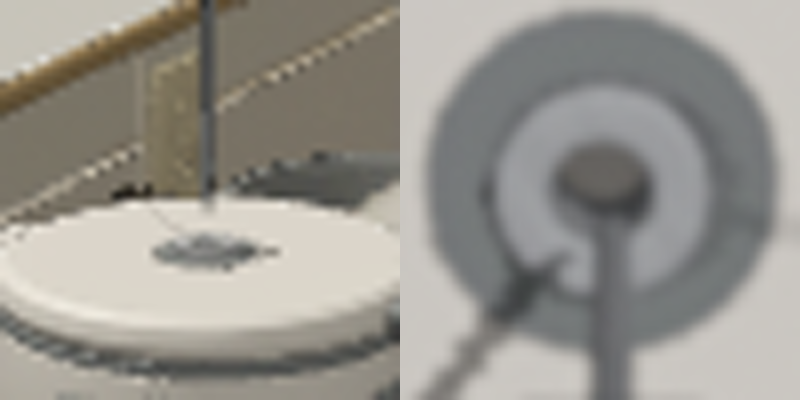

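Call:
{"op": "move_arm", "data": {
  "slide": [
    [0.08,-0.1,0],
    [0.08,-0.1,0],
    [0.08,-0.1,0.5],
    [0.08,-0.1,0.8],
    [0.08,-0.1,0.8],
    [0.08,-0.1,0.8],
    [0.08,-0.1,0.8]
  ],
  "roll": [0,0,0,0,0,0,0]
}}

```text
time: 18.35
position: [0.5426, -0.1231, 0.3016]
tool_rot: [2.719, 1.574, 0.0]
ft_force: [1.2, -0.5, -1.0]
grip_width: 0.272
grip_force: 20.0
```

Run:
```python
from h import *
s=monitor.get_state();X=np.array(s["position"]);print(X)
c=cal("wrist");snap("wrist","w8");pw=proj("wrist",[X-[0,0,.1425],[.5428,-.125,.153]],c);print(pw)
im=cv2.imread("pics/w8.png")[172:208,298:340];cv2.imwrite("pics/o8.png",cv2.resize(im,None,fx=14,fy=14,interpolation=cv2.INTER_CUBIC))
```

```text
[ 0.54260156 -0.12312385  0.30157427]
[[318.21015134 191.98929921]
 [319.2075118  191.95969093]]
```

View pics/o8.png

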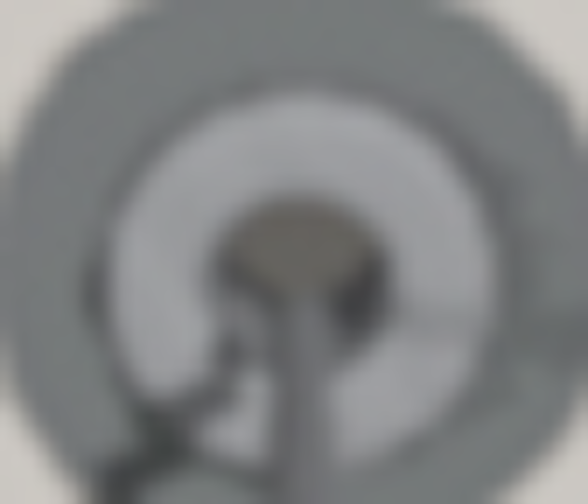

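Call:
{"op": "move_arm", "data": {
  "slide": [
    [0.1,0,0],
    [0.1,0,0],
    [0.1,0,0.5],
    [0.1,0,1],
    [0.1,0,1.5],
    [0.1,0,2],
    [0.1,0,2.5],
    [0.1,0,3],
    [0.1,0,3.5],
    [0.1,0,4],
    [0.1,0,4.5],
    [0.1,0,5],
    [0.1,0,5.5],
    [0.1,0,6],
    [0.1,0,6.5],
    [0.1,0,7],
    [0.1,0,7.5],
    [0.1,0,8],
    [0.1,0,8.3],
    [0.1,0,8.3]
  ],
  "roll": [0,0,0,0,0,0,0,0,0,0,0,0,0,0,0,0,0,0,0,0]
}}

```text
time: 20.4
position: [0.5428, -0.1222, 0.218]
tool_rot: [-2.718, -1.574, 0.001]
ft_force: [0.8, 0.6, -0.2]
grip_width: 0.277
grip_force: 20.0
```

Run:
```python
from h import *
L=[]
for i in range(6):
    im=cams.get_image("wrist" if i==5 else "side"); s=monitor.get_state(); L.append(s["position"])
    if i==4: side=im
X=np.mean(L,0);print(X,s["ft_force"],s["grip_force"],s["tool_rot"],s["time"])
c=cal("wrist");p=proj("wrist",[[.5428,-.125,.153],[X[0],X[1],.153]],c);print(p)
x,y=int(p[0][0])-28,int(p[0][1])-28
a=cv2.resize(im[y:y+56,x:x+56,::-1],(400,400),interpolation=cv2.INTER_CUBIC);b=cv2.resize(side[150:200,323:373,::-1],(400,400),interpolation=cv2.INTER_CUBIC)
cv2.imwrite("pics/o9.png",np.hstack([b,a]));print(x,y)
```

```text
[ 0.54317731 -0.12223341  0.21869107] [-0.00078974 -0.29747976 -0.58494597] 20.046207135601435 [2.71822451e+00 1.57409486e+00 4.23004076e-04] 20.7
[[319.2892417  217.73785994]
 [318.04027458 214.82396964]]
291 189
```

View pics/o9.png

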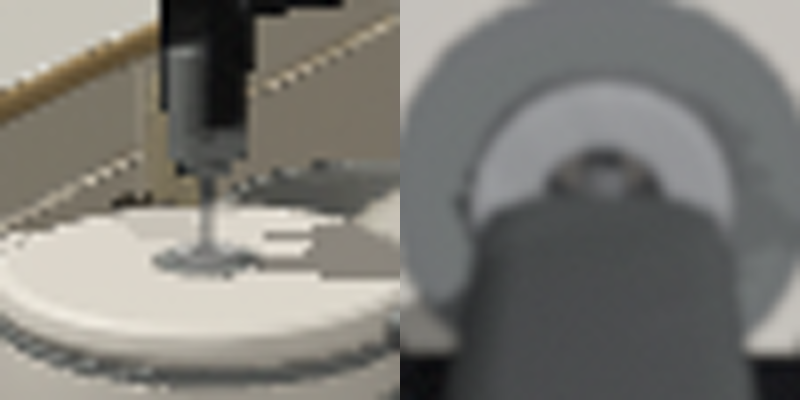

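Run:
```python
from h import *
im=cv2.cvtColor(cams.get_image("wrist"),cv2.COLOR_RGB2GRAY);c=cal("wrist")
print(im[205:224,308:332])
R=Ro.from_rotvec(monitor.get_state()["tool_rot"]).as_matrix();P=np.array([.5431,-.1244,0])
for dx in(-.002,0,.002):
    for z in(.076,.125,.153):print(dx,z,proj("wrist",[P+R[:,0]*(dx+.0025)+[0,0,z]],c))
print("mouth",proj("wrist",[P+R[:,0]*.0075*np.cos(a)+R[:,1]*.0075*np.sin(a)+[0,0,.153] for a in(0,1.57,3.14,4.71)],c))
```

```text
[[148 154 155 155 154 153 151 150 150 150 150 152 152 152 152 152 151 151
  152 152 154 155 153 144]
 [153 154 154 152 153 152 152 150 149 149 149 150 151 152 152 151 150 150
  151 151 151 154 155 154]
 [152 152 152 152 152 152 152 151 149 147 147 148 149 150 150 151 150 150
  150 150 150 150 152 155]
 [150 151 151 152 151 151 151 150 145 141 138 139 141 143 147 150 150 150
  150 150 150 149 150 153]
 [149 149 149 150 150 149 147 141 132 121 115 114 116 122 133 141 146 148
  148 149 149 149 149 150]
 [147 148 149 150 147 141 132 120 103  87  78  76  78  88 107 123 133 141
  146 148 149 149 149 150]
 [147 147 148 146 137 124 110  99  81  69  66  62  62  70  88 101 111 124
  137 146 148 149 149 149]
 [148 147 145 136 119 104  95  90  80  76  80  80  79  81  87  92  94 101
  120 138 147 149 148 149]
 [148 147 140 117  93  85  88  89  84  86  93  98 100  99  92  91  85  81
   95 125 143 149 149 149]
 [148 146 132 101  71  70  78  84  84  89  97 104 108 103  93  84  76  67
   74 108 136 147 149 149]
 [142 136 120  90  66  62  68  76  80  86  95 100 104  99  86  76  68  61
   66  92 125 14
[... 611 characters left out ...]
  79]
 [ 76  75  74  75  74  74  75  75  74  74  73  75  75  75  76  74  75  76
   76  76  76  76  79  78]
 [ 74  74  73  74  74  73  74  74  74  75  74  75  75  75  76  75  76  77
   76  77  77  77  79  79]]
-0.002 0.076 [[319.07150485 193.16502281]]
-0.002 0.125 [[319.19177309 206.48766502]]
-0.002 0.153 [[319.28134406 216.41739212]]
0 0.076 [[319.07362196 191.39265991]]
0 0.125 [[319.19453428 204.43391147]]
0 0.153 [[319.28464294 214.16010222]]
0.002 0.076 [[319.07574526 189.61388443]]
0.002 0.125 [[319.19730484 202.37124385]]
0.002 0.153 [[319.28795425 211.8917633 ]]
mouth [[319.29294449 208.46844367]
 [328.21388311 216.97745219]
 [319.28237209 225.33693172]
 [310.34691914 216.99487732]]
```

```bash
python3 -c "
from h import *
print(workorder.close_job())"
```

```text
the job is handed in; nothing more can be done
None
```

The lid is closed and the grey thermometer is held upright in the steam port. The tip is about 76 mm above the counter and I estimate the stem is within about 2 mm of centre. I handed the job in but got no verdict back, and I viewed 12 pictures, over the limit of 10.

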